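# Free the stuck inlet valve of a paint pump

## Robot

A 7-joint arm with a two-finger parallel gripper is mounted at the origin on the work surface. World frame = base frame: x ahead of the robot, y to its left, z up, the work surface at z = 0. Lengths are in m, angles in rad, forces in N, time in s.
With the tool pointing down it reaches from about 0.4 to 0.85 m from the base axis. Payload 10.4 kg.
Tool frame: the origin (TCP) lies between the finger pads; the fingertips stand tcp_to_tips ahead of it and the grasp point (between the pads) lies 8 mm behind it (tcp_to_tips is the distance from the TCP to the fingertips, in m); z points along the fingers, y is the line along which they close (so a half turn about z gives the same grasp; the last joint's range is limited). The gripper opens to 85 mm and grips with 20 to 120 N. Pads are 22 mm wide; open, the fingers measure 114 mm over their backs; the gripper's body (76 mm by 85 mm) begins 54 mm behind the grasp point. The pads swing forward as they close: fully open they stand 13 mm farther back than shut.
Start: joints at [1.11, 0.332, -0.065, 1.46, 0.022, 1.35, -0.088], TCP at [0.265, -0.566, 0.207] pointing down, gripper open.
Joint ranges: [-2.6, 2.6], [-0.5, 2.12], [-1.47, 1.34], [0.16, 2.42], [-1.27, 4.41], [0.06, 2.06], [-2.6, 2.6]. Speed limits (rad/s): [2.22, 2.22, 2.79, 2.79, 3.14, 3.14, 3.14].

## Interface

Orientations are given as a unit quaternion [x, y, z, w].
In Python, from workcell import * gives the robot as it stands.
- The arm moves only by the tool apply_moves, never from a script. Its argument "rows" is a list of rows, each an object of numbers: "x", "y", "z": the shift along the tool's x, y, z in mm; "ax", "ay", "az": the turn, a rotation vector about the tool's x, y, z in degrees; "gripper": the closure, from 0 (fully open) to 1 (shut). A call has 1 to 5 rows; each row shifts and turns the commanded pose from where the row before left it, along the tool's axes as they then stand; what a row does not reach is not made up. A row lasts 1/12 s, in which the tool goes at most 41.7 mm and 7.16 degrees, less where a joint would pass 70% of its speed; a pose out of reach is approached as far as the arm can. A call with a gripper value outside its range is refused whole. The fingers move at their own pace and stop on an object; "newtons" is the grip in N (left out, the last holds). Time passes only in rows, so rows that do not move let the fingers close. It gives the time, the measured TCP pose, the force, the opening and the grip force at its end, in the units of the state.
- get_obs(): the state, without advancing time (a new reading comes with each control period).
- camera(name): name is "scene" or "top"; returns a dict with "color" (480x640x3 uint8, red, green, blue), "fov_y" (degrees; the focal length in pixels is half the picture's height over the tangent of half this angle, whatever the lens; pixels are square), "cx", "cy" (the principal point, pixels), "k1" (the pictures are not rectified: a ray, as slopes to the right and down, at radius r is drawn at 1 + k1 r^2 times it, then the intrinsics apply), "rvec" (rotation vector, rad) and "tvec" (3), from world to camera coordinates, as OpenCV has them. Camera axes: x right, y down, z forward; pixel columns grow to the right and rows downward; lengths in m; the calibration is good to about 2 mm. A picture is of the moment at which its call begins. There is no depth.
- hand_in(): hands the job in; it is judged then, once.
The state is a dict: "clock": time; "joint_pos": joint angles; "joint_velocities": joint speeds; "tau": joint torques, N m; "position": TCP position; "ee_rot": TCP orientation; "ft_force": force on the tool from outside, world axes, zero at the start; "torque": the same for the moment, N m; "grip_width": opening from 0.0 (shut) to 1.0 (fully open); "grasp_force": force on a finger pad.
Only numpy, scipy, OpenCV 4.12 (cv2) and the standard library are available. Lean on these libraries where they do the work, as an engineer would, in place of code of your own. Each camera call takes 0.05 s, during which the arm holds its last target. There are 200 camera calls.

## Task

The inlet valve of the paint pump is stuck. Pick up the push tool, put its shank into the round boss on the pump's side and use it to press the recessed spring pusher fully in, holding it in for about a second. Then pull the tool out and lay it flat, wholly inside the shallow tray, without dropping it or knocking the sleeve, the valve housing or the oil bottle about.

Things in the scene. Friction and masses are not known exactly. Their poses are not given: they have to be found in the camera images.
- tool_center (a point): Centre of the push tool's handle, half-way up (14 mm above what it lies on). Loose, 100 to 210 g, lying flat: a black square handle 90 long, 28 wide, 28 high, with a blunt straight steel shank, 9 mm in diameter and 80 long, out of the middle of one end; 170 mm over all. Own x points along the shank to the tip, z up. Grip across the handle here.
- tool_tip (a point): The blunt end of the push tool's shank, 125 mm along x from the handle's centre, on the tool's long axis; same axes.
- pusher_mouth (a point): Centre of the open mouth of the round boss on the pump's side: a level plain tube, 42 mm outside, bore 22 mm, its axis 75 mm above the table. Own x axis points level into the bore (the way to push), z up. The flat steel pusher (about 20 mm across) sits in the bore, its face 22 mm in from the mouth.
- pump: The fixed upright steel pump: a cylinder 68 mm in diameter with a hexagonal collar 80 mm wide near the top, 161 mm high, on a grey foot plate 130 x 110 mm, 12 mm high. Origin on its axis at table height; x points from the boss (mouth 72 mm from the axis) to a solid brass fitting on the opposite side, which is not the pusher; z up.
- pusher (a joint): How far the spring pusher is pressed in, m: 0 out (springs back when let go), 0.008 fully in, against a rigid stop. The spring takes about 2 N at first and 5 N when fully in.
- tray_floor (a point): Centre of the floor of the fixed shallow aluminium tray, 5 mm above the table. Tray outside 200 (own x) by 280 (own y) mm, walls 4 mm thick, rim 14 mm above the table; inside 192 x 272 mm. z up.
- sleeve_center (a point): Centre of a loose dark steel cylinder sleeve standing upright, open at the top, 90 mm high, up to 68 mm in diameter; to be left alone.
- housing_center (a point): Centre of a loose stepped round steel valve housing standing upright, 55 mm high, 60 mm in diameter; to be left alone.
- oil_center (a point): Centre of a loose white oil bottle standing upright, 160 mm high, 60 mm in diameter; to be left alone.
There are look-alikes about, which are no part of the job. What is shaped like the part that bears tool_center but orange or white is not meant.

How it is judged:
On the way:
1. the pusher is held fully in by the push tool (value of joint pusher above 0.0065 m and contact force between tool and pusher above 0.5 N), for 0.5 s.
At the end, for the whole second after the job is handed in: The pusher has been held at least 6.5 mm in by the tool for half a second and has sprung back (under 2 mm); the tool lies at rest and flat (shank level within 0.05 rad), handle centre and tip inside the tray's walls and less than 18 mm above its floor (x of tool_center in the frame of tray_floor between -0.095 and 0.095 m and y of tool_center in the frame of tray_floor between -0.136 and 0.136 m and z of each of tool_center, tool_tip in the frame of tray_floor below 0.018 m and x of tool_tip in the frame of tray_floor between -0.095 and 0.095 m and y of tool_tip in the frame of tray_floor between -0.136 and 0.136 m and angle between tool_center's own x axis and vertical between 1.52 and 1.62 rad and linear speed of tool below 0.02 m/s and value of joint pusher below 0.002 m); the robot touches nothing.
It fails at once if a bystander (sleeve, valve housing or oil bottle) is moved by more than 30 mm (distance of any of sleeve_center, housing_center, oil_center from where it was at the start of the episode above 0.03 m).
It fails at once if the tool is dropped (moves faster than 1.1 m/s with no finger on it: a fall of more than about 60 mm) (linear speed of tool above 1.1 m/s and contact force between the fingers and tool below 0.1 N).
It also fails if it takes over 59 s, if anything falls off the work surface, if the arm or the gripper's body presses on something with over 40 N, if the wrist force passes 120 N, or if a joint passes its speed limit or range.

## Working session

There is one attempt and no reset: what is moved stays moved. The work goes in short steps, Python scripts to look and compute and a tool call to move; the robot and the scene stay as the last step left them, time stands still between calls to the robot, and variables do not carry over. Pictures are saved under pics/ and viewed, at most 10 in all, crops included, and the job is handed in when it is done.

Besides the shell and the picture viewer there is one more tool, called by a JSON object that holds its "op" and its "data", one argument or row to a line. apply_moves: Moves the arm, as the interface text tells. Its arguments: {"type":"object","properties":{"rows":{"type":"array","items":{"type":"object","properties":{"x":{"type":"number"},"y":{"type":"number"},"z":{"type":"number"},"ax":{"type":"number"},"ay":{"type":"number"},"az":{"type":"number"},"gripper":{"type":"number"}}}},"newtons":{"type":"number"}},"required":["rows"]}

```bash
mkdir -p pics; cat > h.py <<'E'
import numpy as np, cv2
from workcell import *
from scipy.spatial.transform import Rotation as R
def K(c):
    f=240/np.tan(np.radians(c['fov_y']/2)); return np.array([[f,0,c['cx']],[0,f,c['cy']],[0,0,1]]),np.array([c['k1'],0,0,0,0.])
def ray(c,uv):
    k,d=K(c); p=cv2.undistortPoints(np.array(uv,float).reshape(-1,1,2),k,d).reshape(-1,2)
    M=cv2.Rodrigues(np.array(c['rvec']))[0]; o=-M.T@np.array(c['tvec'])
    return o,np.c_[p,np.ones(len(p))]@M
def onz(c,uv,z):
    o,d=ray(c,uv); return o+d*((z-o[2])/d[:,2])[:,None]
def proj(c,P):
    k,d=K(c); return cv2.projectPoints(np.array(P,float).reshape(-1,1,3),np.array(c['rvec']),np.array(c['tvec']),k,d)[0].reshape(-1,2)
def shot(n,f=None):
    c=camera(n)
    if f: cv2.imwrite('pics/'+f,c['color'][:,:,::-1])
    return c
E
python3 - <<'E'
from h import *
import pickle
for n in('top','scene'):
    c=shot(n,n+'0.png'); pickle.dump(c,open(n+'.pkl','wb')); print(n,c['fov_y'],c['k1'],ray(c,[[320,240]]))
o=get_obs();print(o)
E
```

```text
top 51.969872860069856 0.011424238239372442 (array([2.94384935e-01, 3.94542758e-04, 1.18287139e+00]), array([[ 0.16371793, -0.00263978, -0.98661879]]))
scene 50.49310072579203 -0.1442362725094162 (array([1.03239577, 0.5031822 , 1.0222374 ]), array([[-0.46716024, -0.39814768, -0.78973409]]))
{'clock': 0.1, 'joint_pos': array([ 1.11039563,  0.33281693, -0.06468492,  1.46079755,  0.02157798,
        1.34988212, -0.08848853]), 'joint_velocities': array([ 0.00096448, -0.00098112,  0.00036688, -0.00467876,  0.00113898,
        0.000641  ,  0.00079663]), 'tau': array([ 1.54690893e-03, -6.26741767e+01,  4.91740031e-02, -3.92430890e+01,
        1.62473816e-02,  6.95326540e-03,  1.95118622e-05]), 'position': array([ 0.26482319, -0.56575304,  0.20591884]), 'ee_rot': array([ 9.76135536e-01,  2.17161343e-01, -1.48365361e-04, -5.86427219e-04]), 'ft_force': array([ 0.2884596 , -0.10447224,  0.73775303]), 'torque': array([ 0.0026852 , -0.00251282, -0.04236146]), 'grasp_force': 0.0, 'grip_width': 1.0013928887422223}
```

View pics/top0.png

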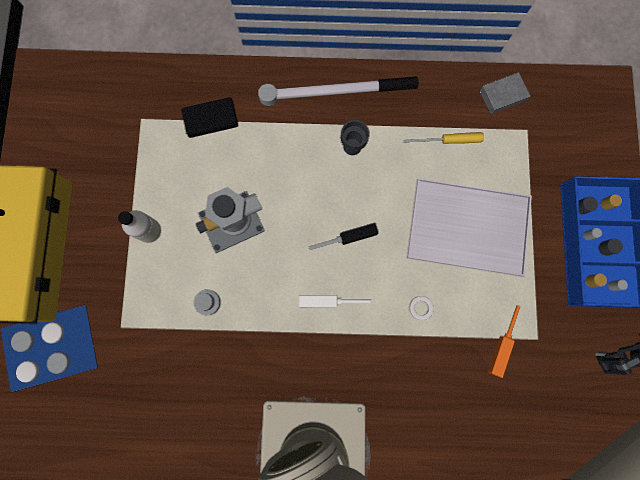

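View pics/scene0.png

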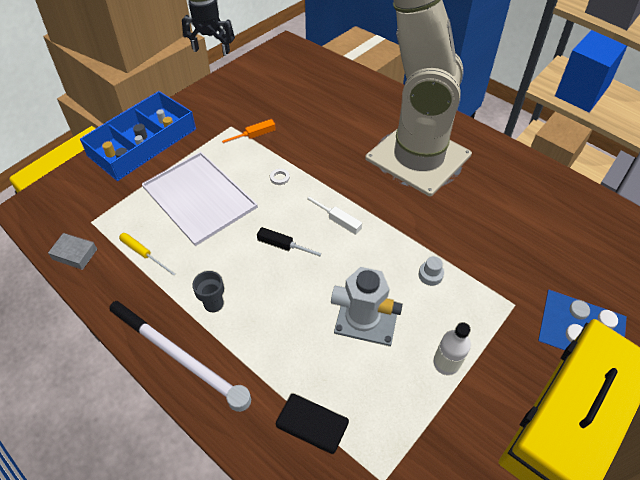

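Candidates for the tool in the top view:
- Black handle with a steel shank at (360,234), tip at (310,247). This matches the description.
- White look-alike at (318,301).
- Orange look-alike at (505,355).
- Yellow screwdriver at (463,138).
- Black wrench grip at (398,84).

I choose the black one. The pump's grey boss is at (253,204) and its brass fitting at (207,227). The tray is centred at (469,227).

```bash
python3 - <<'E'
from h import *
import pickle
t=pickle.load(open('top.pkl','rb'));s=pickle.load(open('scene.pkl','rb'))
a=cv2.resize(t['color'][180:260,185:385],None,fx=4,fy=4,interpolation=cv2.INTER_CUBIC)
b=cv2.resize(s['color'][220:350,250:410],None,fx=2.1,fy=2.1,interpolation=cv2.INTER_CUBIC)
im=np.zeros((600,800,3),np.uint8); im[:320]=a; im[325:325+b.shape[0],:b.shape[1]]=b
b=cv2.resize(s['color'][255:350,320:410],None,fx=2.8,fy=2.8,interpolation=cv2.INTER_CUBIC)
im[325:325+b.shape[0],400:400+b.shape[1]]=b
cv2.imwrite('pics/crop0.png',im[:,:,::-1])
# tool: dark handle mask
for n,c,(x0,x1,y0,y1) in(('top',t,(330,390,215,250)),('scene',s,(250,300,222,255))):
    g=c['color'].max(2)[y0:y1,x0:x1]; m=(g<75).astype(np.uint8)
    k=max(cv2.findContours(m,0,1)[0],key=cv2.contourArea); r=cv2.minAreaRect(k); bx=cv2.boxPoints(r)+[x0,y0]
    print(n,r[0]+np.array([x0,y0]),r[1]); print(np.round(onz(c,bx,0.028),4).tolist()); print('c',onz(c,[r[0]+np.array([x0,y0])],0.016))
print('tips',onz(t,[[310,247.5]],.014),onz(s,[[321,254]],.014))
print('tray corners',onz(t,[[417.5,180],[530,196.5],[523,275.5],[407.5,258]],.014)[:,:2])
print('tray sc',onz(s,[[143,186],[201,154],[257,206],[196,242]],.014)[:,:2])
print('plate',onz(t,[[197,213],[243,190],[264,231],[218,252]],.012)[:,:2])
print('cap',onz(t,[[224,206]],.161))
E
```

```text
top [358.71039581 233.29279709] (12.319998741149902, 37.519996643066406)
[[0.5052, -0.0474, 0.028], [0.5333, -0.1331, 0.028], [0.5047, -0.1415, 0.028], [0.4769, -0.0562, 0.028]]
c [[ 0.50713299 -0.09546915  0.016     ]]
scene [274.02529526 238.05227661] (35.480228424072266, 13.551475524902344)
[[0.5474, -0.1223, 0.028], [0.5109, -0.1433, 0.028], [0.4825, -0.0537, 0.028], [0.5187, -0.0349, 0.028]]
c [[ 0.50866028 -0.09513344  0.016     ]]
tips [[0.46940865 0.02073324 0.014     ]] [[0.4672672  0.02524742 0.014     ]]
tray corners [[ 0.64506637 -0.23840454]
 [ 0.61131846 -0.51307161]
 [ 0.41715849 -0.48722613]
 [ 0.45090949 -0.21314952]]
tray sc [[ 0.61779027 -0.50295151]
 [ 0.42447086 -0.47708979]
 [ 0.45980071 -0.20588804]
 [ 0.64712114 -0.23627708]]
plate [[0.54632348 0.29778938]
 [0.60732941 0.18950586]
 [0.5067207  0.1331373 ]
 [0.45235494 0.2406897 ]]
cap [[0.53119396 0.20380611 0.161     ]]
```

View pics/crop0.png

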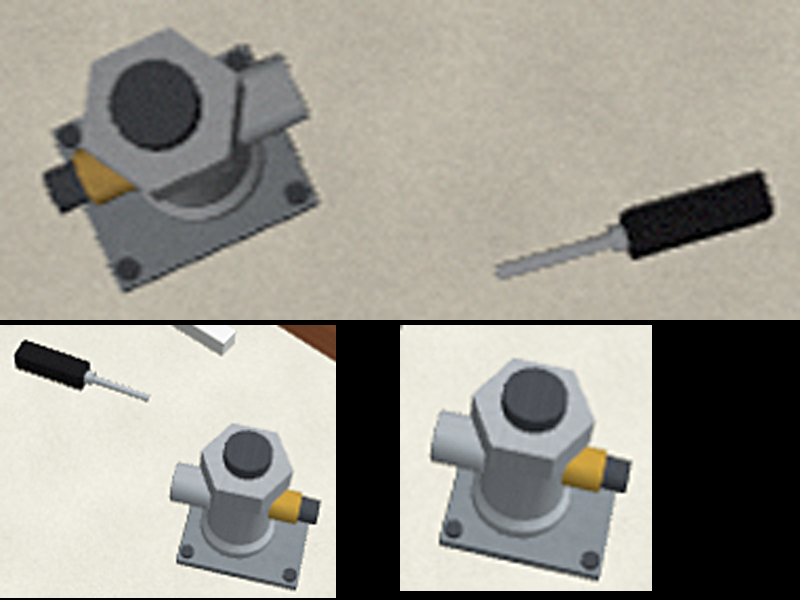

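The crop confirms the black tool. The boss is the grey tube on the pump's upper right in the top view, and the brass fitting is opposite it. Next I'll refine the boss axis using its known height of 75 mm.

```bash
cat >> h.py <<'E'
def unit(v): return v/np.linalg.norm(v)
def axis(c,e1,e2,z):  # silhouette edges (2 px each, same sense) of a level cylinder -> axis line on plane z
    n=[]
    for e in(e1,e2):
        o,d=ray(c,e); n.append(unit(np.cross(unit(d[0]),unit(d[1]))))
    m=unit(n[0]+n[1]); dr=unit(np.cross(m,[0,0,1])); dr*=np.sign(dr[0])
    p=np.linalg.lstsq(np.array([m,[0,0,1],dr]),np.array([m@o,z,dr@np.array([.55,.15,z])]),rcond=None)[0]
    return p,dr,np.degrees(np.arctan2(-dr[1],-dr[0]))
def go(x,y,z,yaw,P=None):
    """shift (mm, tool axes) & turn (deg rotvec) from measured pose to target TCP, x-axis heading yaw, pointing down"""
    o=get_obs(); q=R.from_quat(o['ee_rot']) if P is None else P[1]; p=o['position'] if P is None else P[0]
    T=R.from_euler('z',yaw,degrees=True)*R.from_euler('x',180,degrees=True)
    print('shift',np.round(q.inv().apply(np.array([x,y,z])-p)*1000,1),'shift in target axes',np.round(T.inv().apply(np.array([x,y,z])-p)*1000,1),'turn',np.round((q.inv()*T).as_rotvec(degrees=True),2))
E
python3 - <<'E'
from h import *
import pickle, workcell
print([n for n in dir(workcell) if n[0]!='_'], getattr(workcell,'tcp_to_tips',None))
t=pickle.load(open('top.pkl','rb'));s=pickle.load(open('scene.pkl','rb'))
T=lambda P:np.array(P,float)/4+[185-.375,180-.375]
S=lambda P:(np.array(P,float)-[400,325])/2.8+[320-.3,255-.3]
print('top',axis(t,T([[242,69],[288,55]]),T([[245,143],[307,117]]),.075))
print('sc',axis(s,S([[483,416],[442,411]]),S([[480,471],[432,460]]),.075))
print('mouth t',onz(t,T([[288,55],[307,117]]),.075), 's',onz(s,S([[442,411],[432,460],[437,436]]),.075))
# axis by hex cap top and base plate
print('cap',onz(t,T([[154,105]]),.161),onz(s,S([[534,398]]),.161))
pl=onz(t,T([[52,130],[246,44],[320,204],[124,291]]),.012);print('plate',pl,pl.mean(0))
pl=onz(s,S([[440,544],[600,577],[617,489]]),.012);print('plate s',pl)
E
```

```text
['MotionError', 'camera', 'get_obs', 'hand_in', 'tcp_to_tips'] 0.011
top (array([0.5597838 , 0.15400134, 0.075     ]), array([ 0.37854141, -0.92558436, -0.        ]), np.float64(112.24336361203261))
sc (array([0.56020608, 0.15577753, 0.075     ]), array([ 0.49263097, -0.87023832, -0.        ]), np.float64(119.51365472079652))
mouth t [[0.58338346 0.14735744 0.075     ]
 [0.54692039 0.13454847 0.075     ]] s [[0.54654017 0.13311588 0.075     ]
 [0.58589576 0.15606693 0.075     ]
 [0.56679894 0.14501657 0.075     ]]
cap [[0.53141042 0.20567962 0.161     ]] [[0.5384499 0.2095842 0.161    ]]
plate [[0.54854161 0.29643333 0.012     ]
 [0.60598211 0.18177054 0.012     ]
 [0.50768598 0.13167365 0.012     ]
 [0.45128441 0.2463046  0.012     ]] [0.52837353 0.21404553 0.012     ]
plate s [[0.61078596 0.18742585 0.012     ]
 [0.55104754 0.30011258 0.012     ]
 [0.47848871 0.26384773 0.012     ]]
```

```bash
python3 - <<'E'
from h import *
go(.507,-.095,.12,108.3)
E
```

```text
shift [ 418.9 -323.6   86.3] shift in target axes [370.9 377.7  85.9] turn [-6.000e-02 -5.000e-02 -8.322e+01]
```

{"op": "apply_moves", "data": {
  "rows": [
    {"x": 28,"y": -21.5},
    {"x": 28,"y": -21.5},
    {"x": 28,"y": -21.5},
    {"x": 28,"y": -21.5},
    {"x": 28,"y": -21.5}
  ],
  "newtons": 60
}}

```text
invalid input at $.rows[0]: expected keys x, y, z, ax, ay, az, gripper
```

{"op": "apply_moves", "data": {
  "rows": [
    {"x": 28,"y": -21.5},
    {"x": 28,"y": -21.5},
    {"x": 28,"y": -21.5},
    {"x": 28,"y": -21.5},
    {"x": 28,"y": -21.5}
  ]
}}

```text
invalid input at $.rows[0]: expected keys x, y, z, ax, ay, az, gripper
```

{"op": "apply_moves", "data": {
  "rows": [
    {"x": 28,"y": -21.5},
    {"x": 28,"y": -21.5},
    {"x": 28,"y": -21.5},
    {"x": 28,"y": -21.5},
    {"x": 27,"y": -22}
  ]
}}

```text
invalid input at $.rows[0]: expected keys x, y, z, ax, ay, az, gripper
```

{"op": "apply_moves", "data": {
  "rows": [
    {"az": -7},
    {"az": -7},
    {"az": -7},
    {"az": -7},
    {"az": -7}
  ]
}}

```text
invalid input at $.rows[0]: expected keys x, y, z, ax, ay, az, gripper
```

{"op": "apply_moves", "data": {
  "rows": [
    {"az": -7,"z": 15},
    {"az": -7,"z": 15},
    {"az": -7,"z": 15},
    {"az": -7,"z": 15},
    {"az": -7,"z": 15}
  ]
}}

```text
invalid input at $.rows[0]: expected keys x, y, z, ax, ay, az, gripper
```

{"op": "apply_moves", "data": {
  "rows": [
    {"az": -7,"z": 10},
    {"az": -6.2},
    {"z": 0}
  ]
}}

```text
invalid input at $.rows[0]: expected keys x, y, z, ax, ay, az, gripper
```

```bash
python3 - <<'E'
from h import *
o=get_obs();print(o['clock'],o['position'],o['joint_pos'],o['ft_force'])
go(.507,-.095,.06,108.3)
shot('scene','s1.png')
E
```

```text
0.1 [ 0.26482319 -0.56575304  0.20591884] [ 1.11039563  0.33281693 -0.06468492  1.46079755  0.02157798  1.34988212
 -0.08848853] [ 0.2884596  -0.10447224  0.73775303]
shift [ 418.9 -323.5  146.3] shift in target axes [370.9 377.7 145.9] turn [-6.000e-02 -5.000e-02 -8.322e+01]
```

All keys are required in every row.

{"op": "apply_moves", "data": {
  "rows": [
    {"x": 28,"y": -21.5,"z": 0,"ax": 0,"ay": 0,"az": 0,"gripper": 0},
    {"x": 28,"y": -21.5,"z": 0,"ax": 0,"ay": 0,"az": 0,"gripper": 0},
    {"x": 28,"y": -21.5,"z": 0,"ax": 0,"ay": 0,"az": 0,"gripper": 0},
    {"x": 28,"y": -21.5,"z": 0,"ax": 0,"ay": 0,"az": 0,"gripper": 0},
    {"x": 28,"y": -21.5,"z": 0,"ax": 0,"ay": 0,"az": 0,"gripper": 0}
  ],
  "newtons": 60
}}

```text
clock: 0.57
position: [0.3466, -0.4077, 0.2064]
ee_rot: [0.976, 0.217, -0.0, -0.0]
ft_force: [-0.0, 0.4, 0.2]
grip_width: 1.003
grasp_force: 0.0
```

{"op": "apply_moves", "data": {
  "rows": [
    {"x": 28,"y": -21.5,"z": 0,"ax": 0,"ay": 0,"az": 0,"gripper": 0},
    {"x": 28,"y": -21.5,"z": 0,"ax": 0,"ay": 0,"az": 0,"gripper": 0},
    {"x": 28,"y": -21.5,"z": 0,"ax": 0,"ay": 0,"az": 0,"gripper": 0},
    {"x": 28,"y": -21.5,"z": 0,"ax": 0,"ay": 0,"az": 0,"gripper": 0},
    {"x": 28,"y": -21.5,"z": 0,"ax": 0,"ay": 0,"az": 0,"gripper": 0}
  ]
}}

```text
clock: 0.98
position: [0.4278, -0.251, 0.2066]
ee_rot: [0.976, 0.217, -0.0, 0.0]
ft_force: [0.4, -0.1, -0.9]
grip_width: 0.997
grasp_force: 0.0
```

{"op": "apply_moves", "data": {
  "rows": [
    {"x": 28,"y": -21.5,"z": 0,"ax": 0,"ay": 0,"az": 0,"gripper": 0},
    {"x": 28,"y": -21.5,"z": 0,"ax": 0,"ay": 0,"az": 0,"gripper": 0},
    {"x": 28,"y": -21.5,"z": 0,"ax": 0,"ay": 0,"az": 0,"gripper": 0},
    {"x": 28,"y": -21.5,"z": 0,"ax": 0,"ay": 0,"az": 0,"gripper": 0},
    {"x": 27,"y": -22,"z": 0,"ax": 0,"ay": 0,"az": 0,"gripper": 0}
  ]
}}

```text
clock: 1.4
position: [0.508, -0.0943, 0.2066]
ee_rot: [0.976, 0.217, 0.0, 0.0]
ft_force: [-0.1, -0.9, -0.8]
grip_width: 1.0
grasp_force: 0.0
```

{"op": "apply_moves", "data": {
  "rows": [
    {"x": 0,"y": 0,"z": 0,"ax": 0,"ay": 0,"az": -7,"gripper": 0},
    {"x": 0,"y": 0,"z": 0,"ax": 0,"ay": 0,"az": -7,"gripper": 0},
    {"x": 0,"y": 0,"z": 0,"ax": 0,"ay": 0,"az": -7,"gripper": 0},
    {"x": 0,"y": 0,"z": 0,"ax": 0,"ay": 0,"az": -7,"gripper": 0},
    {"x": 0,"y": 0,"z": 0,"ax": 0,"ay": 0,"az": -7,"gripper": 0}
  ]
}}

```text
clock: 1.82
position: [0.5074, -0.0958, 0.2064]
ee_rot: [0.864, 0.503, -0.0, -0.0]
ft_force: [-0.4, 0.3, -0.0]
grip_width: 1.0
grasp_force: 0.0
```

{"op": "apply_moves", "data": {
  "rows": [
    {"x": 0,"y": 0,"z": 15,"ax": 0,"ay": 0,"az": -7,"gripper": 0},
    {"x": 0,"y": 0,"z": 15,"ax": 0,"ay": 0,"az": -7,"gripper": 0},
    {"x": 0,"y": 0,"z": 15,"ax": 0,"ay": 0,"az": -7,"gripper": 0},
    {"x": 0,"y": 0,"z": 15,"ax": 0,"ay": 0,"az": -7,"gripper": 0},
    {"x": 0,"y": 0,"z": 15,"ax": 0,"ay": 0,"az": -7,"gripper": 0}
  ]
}}

```text
clock: 2.23
position: [0.5073, -0.0959, 0.1308]
ee_rot: [0.673, 0.74, -0.0, -0.0]
ft_force: [0.2, 0.3, 0.5]
grip_width: 0.998
grasp_force: 0.0
```

{"op": "apply_moves", "data": {
  "rows": [
    {"x": 0,"y": 0,"z": 10,"ax": 0,"ay": 0,"az": -7,"gripper": 0},
    {"x": 0,"y": 0,"z": 0,"ax": 0,"ay": 0,"az": -6.2,"gripper": 0},
    {"x": 0,"y": 0,"z": 0,"ax": 0,"ay": 0,"az": 0,"gripper": 0}
  ]
}}

```text
clock: 2.48
position: [0.5069, -0.0959, 0.1208]
ee_rot: [0.584, 0.812, -0.0, -0.001]
ft_force: [-0.1, -0.2, 0.4]
grip_width: 0.998
grasp_force: 0.0
```

```bash
python3 - <<'E'
from h import *
o=get_obs();print(o['clock'],o['position'],o['joint_pos'],o['ft_force'])
go(.507,-.095,.015,108.3)
shot('scene','s1.png')
E
```

```text
2.4833 [ 0.50689549 -0.09585498  0.12075805] [ 0.63298501  0.21351813 -0.5918084   1.82822412  0.12997925  1.14019866
  0.32124886] [-0.0889398  -0.18324615  0.35218909]
shift [  0.7   0.5 105.8] shift in target axes [  0.8   0.4 105.8] turn [-0.08 -0.06  0.27]
```

View pics/s1.png

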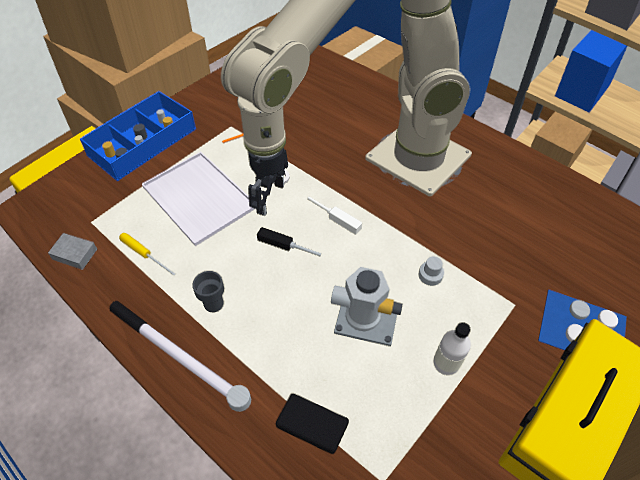

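The open gripper at (265,195) hangs above the black handle at (275,240), fingers across it. Descending.

{"op": "apply_moves", "data": {
  "rows": [
    {"x": 0.5,"y": 0.5,"z": 30,"ax": 0,"ay": 0,"az": 0,"gripper": 0},
    {"x": 0,"y": 0,"z": 30,"ax": 0,"ay": 0,"az": 0,"gripper": 0},
    {"x": 0,"y": 0,"z": 25,"ax": 0,"ay": 0,"az": 0,"gripper": 0},
    {"x": 0,"y": 0,"z": 15,"ax": 0,"ay": 0,"az": 0,"gripper": 0},
    {"x": 0,"y": 0,"z": 5,"ax": 0,"ay": 0,"az": 0,"gripper": 0}
  ]
}}

```text
clock: 2.95
position: [0.5065, -0.0951, 0.0145]
ee_rot: [0.587, 0.809, -0.001, -0.001]
ft_force: [-0.5, 0.5, 0.0]
grip_width: 1.001
grasp_force: 0.0
```

{"op": "apply_moves", "data": {
  "rows": [
    {"x": 0,"y": 0,"z": 0,"ax": 0,"ay": 0,"az": 0,"gripper": 1},
    {"x": 0,"y": 0,"z": 0,"ax": 0,"ay": 0,"az": 0,"gripper": 1},
    {"x": 0,"y": 0,"z": 0,"ax": 0,"ay": 0,"az": 0,"gripper": 1},
    {"x": 0,"y": 0,"z": 0,"ax": 0,"ay": 0,"az": 0,"gripper": 1},
    {"x": 0,"y": 0,"z": 0,"ax": 0,"ay": 0,"az": 0,"gripper": 1}
  ]
}}

```text
clock: 3.37
position: [0.5085, -0.0955, 0.0176]
ee_rot: [0.586, 0.81, 0.0, 0.001]
ft_force: [0.2, 0.5, 0.1]
grip_width: 0.3
grasp_force: 0.0
```

{"op": "apply_moves", "data": {
  "rows": [
    {"x": 0,"y": 0,"z": 0,"ax": 0,"ay": 0,"az": 0,"gripper": 1},
    {"x": 0,"y": 0,"z": 0,"ax": 0,"ay": 0,"az": 0,"gripper": 1},
    {"x": 0,"y": 0,"z": 0,"ax": 0,"ay": 0,"az": 0,"gripper": 1},
    {"x": 0,"y": 0,"z": 0,"ax": 0,"ay": 0,"az": 0,"gripper": 1},
    {"x": 0,"y": 0,"z": 0,"ax": 0,"ay": 0,"az": 0,"gripper": 1}
  ]
}}

```text
clock: 3.78
position: [0.5079, -0.0953, 0.0166]
ee_rot: [0.586, 0.81, -0.0, 0.0]
ft_force: [0.1, -0.1, 0.3]
grip_width: 0.002
grasp_force: 0.0
```

The fingers shut on nothing, so I'll look.

```bash
python3 - <<'E'
from h import *
t=shot('top');s=shot('scene')
a=cv2.resize(t['color'][150:300,290:440],None,fx=2.6,fy=2.6,interpolation=cv2.INTER_CUBIC)
b=cv2.resize(s['color'][170:290,220:350],None,fx=3,fy=3,interpolation=cv2.INTER_CUBIC)
im=np.zeros((400,800,3),np.uint8); im[:390,:390]=a; im[:360,400:790]=b
cv2.imwrite('pics/c1.png',im[:,:,::-1])
print(proj(s,[.508,-.0955,.0166]),proj(t,[.508,-.0955,.0166]),get_obs()['position'])
E
```

```text
[[274.088039   237.67413194]] [[358.74943724 232.89483042]] [ 0.50784777 -0.09528165  0.01660376]
```

View pics/c1.png

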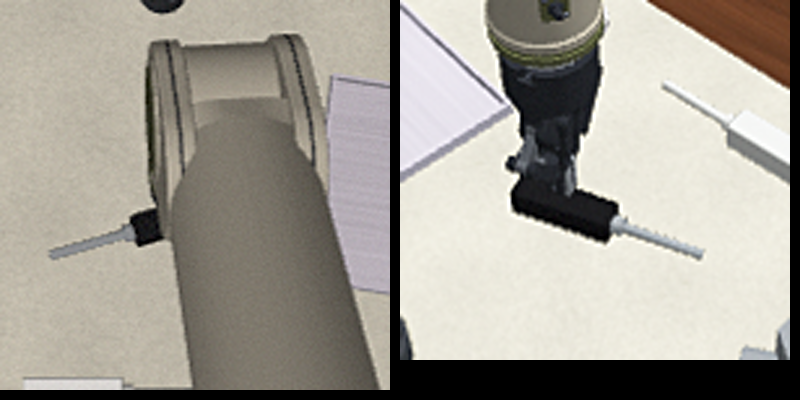

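```bash
python3 - <<'E'
from h import *
import pickle
s0=pickle.load(open('scene.pkl','rb'))
r=R.from_quat([0.585,0.811,0,0]); p=np.array([.507,-.096,.121])
for w in(-1,0,1): print(w,proj(s0,p+r.apply([0,.05*w,-.0])).round(1))
img=cv2.imread('pics/s1.png'); d=np.abs(img.astype(int)-s0['color'][:,:,::-1]).max(2)>40
d=d[190:260,230:310]; ys,xs=np.nonzero(d); print(ys.max()+190, xs[ys>ys.max()-4]+230)
# now
s=shot('scene'); d=(np.abs(s['color'].astype(int)-s0['color']).max(2)>40)
ys,xs=np.nonzero(d[190:270,230:340]); 
for y in range(ys.max()-8,ys.max()+1): print(y+190,xs[ys==y]+230)
x0,x1,y0,y1=250,300,222,255
# initial start pic: where are fingertips in scene0 vs projection
o=np.array([.2648,-.5658,.2059]); q=R.from_quat([.976,.217,0,0])
for w in(-1,0,1): print('start',proj(s0,o+q.apply([0,.05*w,0])).round(1))
E
```

```text
-1 [[280.5 195.6]]
0 [[271.4 210. ]]
1 [[261.9 225.1]]
215 [256 257 258 259 260 261 262 263 264 265 266 257 258 259 260 261 262 263
 264 265 266 259 260 261 262 263 264 265 266 262 263 264 265]
226 [255 256 257 258 259 260 261 262 263 264 265 266 267 268 269 270 271 272
 273 274 275 276 277 278]
227 [257 258 259 260 261 263 264 265 266 267 268 269 270 271 272 273 274 275
 276 277 278]
228 [261 266 267 268 269 270 271 272 273 274 275 276 277 278]
229 [267 269 270 271 272 273 274 275 276 277 278]
230 [272 273 274 275 276 277 278]
231 [275 276 277 278]
232 [271 275 276 277 278]
233 [275 276 277]
234 [275 276]
start [[228.4  65.5]]
start [[212.5  63.2]]
start [[197.  61.]]
```

```bash
python3 - <<'E'
from h import *
import pickle
s0=pickle.load(open('scene.pkl','rb'))
r=R.from_quat([0.585,0.811,0,0]); p=np.array([.507,-.096,.121])
for dz in(-.01,0,.01,.02,.03,.04): print(dz,proj(s0,[p+r.apply([0,.05,0])+[0,0,dz],p+[0,0,dz-.1044]]).round(1).tolist())
print(get_obs()['ee_rot'],get_obs()['joint_pos'])
E
```

```text
-0.01 [[262.3, 227.8], [274.5, 239.8]]
0 [[261.9, 225.1], [274.2, 237.3]]
0.01 [[261.5, 222.3], [274.0, 234.9]]
0.02 [[261.2, 219.5], [273.7, 232.4]]
0.03 [[260.8, 216.6], [273.4, 229.8]]
0.04 [[260.4, 213.7], [273.2, 227.3]]
[ 5.85772104e-01  8.10475812e-01 -2.51491271e-05  3.21501115e-06] [ 0.59107734  0.35112043 -0.56288181  1.91827043  0.23007099  0.93573521
  0.23727658]
```

{"op": "apply_moves", "data": {
  "rows": [
    {"x": 0,"y": 0,"z": -25,"ax": 0,"ay": 0,"az": 0,"gripper": 1},
    {"x": 0,"y": 0,"z": -25,"ax": 0,"ay": 0,"az": 0,"gripper": 1},
    {"x": 0,"y": 0,"z": 0,"ax": 0,"ay": 0,"az": 0,"gripper": 1}
  ]
}}

```text
clock: 4.18
position: [0.5105, -0.0954, 0.0708]
ee_rot: [0.586, 0.811, 0.001, 0.003]
ft_force: [1.4, 0.0, 0.8]
grip_width: 0.002
grasp_force: 0.0
```

```bash
python3 - <<'E'
from h import *
import pickle
s0=pickle.load(open('scene.pkl','rb'))
s=shot('scene'); o=get_obs(); p=o['position'];print(p)
d=(np.abs(s['color'].astype(int)-s0['color']).max(2)>40)
ys,xs=np.nonzero(d[150:270,230:340]);ys+=150;xs+=230
for y in range(ys.max()-9,ys.max()+1): print(y,xs[ys==y].min(),xs[ys==y].max(),len(xs[ys==y]))
for dz in(-.02,-.01,0,.01,.02,.03): print(dz,proj(s,p+[0,0,dz]).round(1))
E
```

```text
[ 0.50960612 -0.09552508  0.06886132]
212 255 276 22
213 258 276 19
214 261 276 16
215 265 276 12
216 266 276 11
217 266 276 11
218 266 276 11
219 267 275 9
220 269 274 6
221 272 274 3
-0.02 [[272.8 230. ]]
-0.01 [[272.5 227.4]]
0 [[272.2 224.8]]
0.01 [[272.  222.2]]
0.02 [[271.7 219.5]]
0.03 [[271.4 216.8]]
```

The shut fingertips appear at (272,220). That puts them about 17 mm above the reported TCP height, where the stated geometry puts them 11 mm below it. So the real tips sit about 28 mm higher than the reading implies. I'll open and go lower, watching the force and the picture.

{"op": "apply_moves", "data": {
  "rows": [
    {"x": 0,"y": 0,"z": 0,"ax": 0,"ay": 0,"az": 0,"gripper": 0},
    {"x": 0,"y": 0,"z": 0,"ax": 0,"ay": 0,"az": 0,"gripper": 0},
    {"x": 0,"y": 0,"z": 0,"ax": 0,"ay": 0,"az": 0,"gripper": 0},
    {"x": 0,"y": 0,"z": 0,"ax": 0,"ay": 0,"az": 0,"gripper": 0},
    {"x": 0,"y": 0,"z": 0,"ax": 0,"ay": 0,"az": 0,"gripper": 0}
  ]
}}

```text
clock: 4.65
position: [0.5075, -0.0951, 0.066]
ee_rot: [0.586, 0.81, -0.0, -0.0]
ft_force: [-0.1, 0.1, 0.6]
grip_width: 0.705
grasp_force: 0.0
```

{"op": "apply_moves", "data": {
  "rows": [
    {"x": 0,"y": 0,"z": 0,"ax": 0,"ay": 0,"az": 0,"gripper": 0},
    {"x": 0,"y": 0,"z": 0,"ax": 0,"ay": 0,"az": 0,"gripper": 0},
    {"x": 0,"y": 0,"z": 20,"ax": 0,"ay": 0,"az": 0,"gripper": 0},
    {"x": 0,"y": 0,"z": 20,"ax": 0,"ay": 0,"az": 0,"gripper": 0},
    {"x": 0,"y": 0,"z": 10,"ax": 0,"ay": 0,"az": 0,"gripper": 0}
  ]
}}

```text
clock: 5.07
position: [0.5068, -0.0952, 0.0147]
ee_rot: [0.586, 0.81, -0.0, -0.001]
ft_force: [-0.4, -0.2, -1.4]
grip_width: 1.002
grasp_force: 0.0
```

{"op": "apply_moves", "data": {
  "rows": [
    {"x": 0,"y": 0,"z": 5,"ax": 0,"ay": 0,"az": 0,"gripper": 0},
    {"x": 0,"y": 0,"z": 5,"ax": 0,"ay": 0,"az": 0,"gripper": 0},
    {"x": 0,"y": 0,"z": 3,"ax": 0,"ay": 0,"az": 0,"gripper": 0},
    {"x": 0,"y": 0,"z": 0,"ax": 0,"ay": 0,"az": 0,"gripper": 0}
  ]
}}

```text
clock: 5.4
position: [0.508, -0.0953, 0.0036]
ee_rot: [0.586, 0.81, 0.0, 0.0]
ft_force: [0.5, 0.6, -0.0]
grip_width: 1.001
grasp_force: 0.0
```

```bash
python3 - <<'E'
from h import *
s=shot('scene'); print(get_obs()['position'],get_obs()['ft_force'])
b=cv2.resize(s['color'][170:270,210:330],None,fx=4,fy=4,interpolation=cv2.INTER_CUBIC)
cv2.imwrite('pics/c2.png',b[:,:,::-1])
E
```

```text
[ 0.50816918 -0.09528223  0.00399231] [0.24083853 0.20111992 0.349686  ]
```

View pics/c2.png

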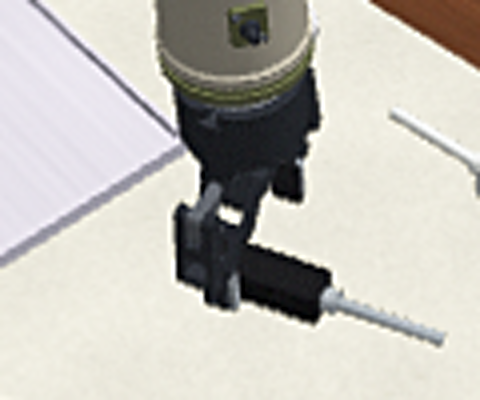

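The near finger's tip is at crop (225,305), still about 25 mm above the table and on the near side of the handle, as it should be. Going 14 mm lower, then closing.

{"op": "apply_moves", "data": {
  "rows": [
    {"x": 0,"y": 0,"z": 5,"ax": 0,"ay": 0,"az": 0,"gripper": 0},
    {"x": 0,"y": 0,"z": 5,"ax": 0,"ay": 0,"az": 0,"gripper": 0},
    {"x": 0,"y": 0,"z": 3,"ax": 0,"ay": 0,"az": 0,"gripper": 0},
    {"x": 0,"y": 0,"z": 0,"ax": 0,"ay": 0,"az": 0,"gripper": 0}
  ]
}}

```text
clock: 5.78
position: [0.5073, -0.0953, -0.0101]
ee_rot: [0.586, 0.81, -0.0, -0.0]
ft_force: [-0.1, 0.8, -0.9]
grip_width: 1.001
grasp_force: 0.0
```

{"op": "apply_moves", "data": {
  "rows": [
    {"x": 0,"y": 0,"z": 0,"ax": 0,"ay": 0,"az": 0,"gripper": 0.3},
    {"x": 0,"y": 0,"z": 0,"ax": 0,"ay": 0,"az": 0,"gripper": 0.5},
    {"x": 0,"y": 0,"z": 0,"ax": 0,"ay": 0,"az": 0,"gripper": 1},
    {"x": 0,"y": 0,"z": 0,"ax": 0,"ay": 0,"az": 0,"gripper": 1},
    {"x": 0,"y": 0,"z": 0,"ax": 0,"ay": 0,"az": 0,"gripper": 1}
  ]
}}

```text
clock: 6.2
position: [0.508, -0.0953, -0.009]
ee_rot: [0.586, 0.81, -0.0, 0.0]
ft_force: [-9.8, 2.8, 13.8]
grip_width: 0.307
grasp_force: 59.2
```

{"op": "apply_moves", "data": {
  "rows": [
    {"x": 0,"y": 0,"z": 0,"ax": 0,"ay": 0,"az": 0,"gripper": 1},
    {"x": 0,"y": 0,"z": 0,"ax": 0,"ay": 0,"az": 0,"gripper": 1},
    {"x": 0,"y": 0,"z": 0,"ax": 0,"ay": 0,"az": 0,"gripper": 1}
  ]
}}

```text
clock: 6.45
position: [0.5082, -0.0954, -0.009]
ee_rot: [0.586, 0.81, 0.0, 0.0]
ft_force: [-1.5, -0.0, 5.5]
grip_width: 0.312
grasp_force: 60.1
```

Grip is good: 26.5 mm opening at 60 N, with the handle centre about 23 mm above the reported TCP. I'll grip firmer and lift.

{"op": "apply_moves", "data": {
  "rows": [
    {"x": 0,"y": 0,"z": 0,"ax": 0,"ay": 0,"az": 0,"gripper": 1},
    {"x": 0,"y": 0,"z": -11,"ax": 0,"ay": 0,"az": 0,"gripper": 1},
    {"x": 0,"y": 0,"z": -20,"ax": 0,"ay": 0,"az": 0,"gripper": 1},
    {"x": 0,"y": 0,"z": -20,"ax": 0,"ay": 0,"az": 0,"gripper": 1},
    {"x": 0,"y": 0,"z": -10,"ax": 0,"ay": 0,"az": 0,"gripper": 1}
  ],
  "newtons": 90
}}

```text
clock: 6.87
position: [0.5086, -0.0952, 0.0539]
ee_rot: [0.586, 0.811, 0.0, 0.001]
ft_force: [0.3, -0.4, -2.3]
grip_width: 0.303
grasp_force: 89.0
```

```bash
python3 - <<'E'
from h import *
print(get_obs()['position'])
go(.638,.002,.052,117)
E
```

```text
[ 0.5086374  -0.0952239   0.05394029]
shift [ 51.7 153.3   2.2] shift in target axes [ 27.9 159.4   1.9] turn [ 0.09  0.06 -8.7 ]
```

{"op": "apply_moves", "data": {
  "rows": [
    {"x": 0,"y": 0,"z": 0,"ax": 0,"ay": 0,"az": -4.4,"gripper": 1},
    {"x": 0,"y": 0,"z": 0,"ax": 0,"ay": 0,"az": -4.3,"gripper": 1},
    {"x": 8,"y": 30,"z": 0,"ax": 0,"ay": 0,"az": 0,"gripper": 1},
    {"x": 8,"y": 30,"z": 0,"ax": 0,"ay": 0,"az": 0,"gripper": 1},
    {"x": 7,"y": 30,"z": 0,"ax": 0,"ay": 0,"az": 0,"gripper": 1}
  ]
}}

```text
clock: 7.28
position: [0.578, -0.0337, 0.0516]
ee_rot: [0.523, 0.852, -0.0, 0.0]
ft_force: [0.6, 0.1, -2.0]
grip_width: 0.299
grasp_force: 89.1
```

{"op": "apply_moves", "data": {
  "rows": [
    {"x": 5,"y": 30,"z": 0,"ax": 0,"ay": 0,"az": 0,"gripper": 1},
    {"x": 0,"y": 25,"z": 0,"ax": 0,"ay": 0,"az": 0,"gripper": 1},
    {"x": 0,"y": 14,"z": 0,"ax": 0,"ay": 0,"az": 0,"gripper": 1},
    {"x": 0,"y": 0,"z": 0,"ax": 0,"ay": 0,"az": 0,"gripper": 1}
  ]
}}

```text
clock: 7.62
position: [0.6384, 0.0045, 0.0512]
ee_rot: [0.522, 0.853, 0.001, -0.0]
ft_force: [-2.2, 0.2, -2.0]
grip_width: 0.296
grasp_force: 89.2
```

```bash
python3 - <<'E'
from h import *
t=shot('top');s=shot('scene')
o=get_obs();print(o['position'],o['ee_rot'],o['ft_force']); go(.638,.002,.052,117)
a=cv2.resize(t['color'][150:260,190:330],None,fx=5.7,fy=5.7,interpolation=cv2.INTER_CUBIC)[:,:798]
cv2.imwrite('pics/t3.png',cv2.resize(t['color'][160:260,190:330],None,fx=5.5,fy=5.5,interpolation=cv2.INTER_CUBIC)[:,:,::-1])
cv2.imwrite('pics/s3.png',cv2.resize(s['color'][190:340,210:410],None,fx=4,fy=4,interpolation=cv2.INTER_CUBIC)[:,:,::-1])
E
```

```text
[0.63634389 0.00205458 0.05103269] [ 5.22375814e-01  8.52715131e-01 -2.68938804e-04 -5.84598828e-04] [-0.45571224  0.28057368 -2.60059029]
shift [-0.8  1.4 -1. ] shift in target axes [-0.8  1.5 -1. ] turn [-0.06 -0.04  0.02]
```

View pics/t3.png

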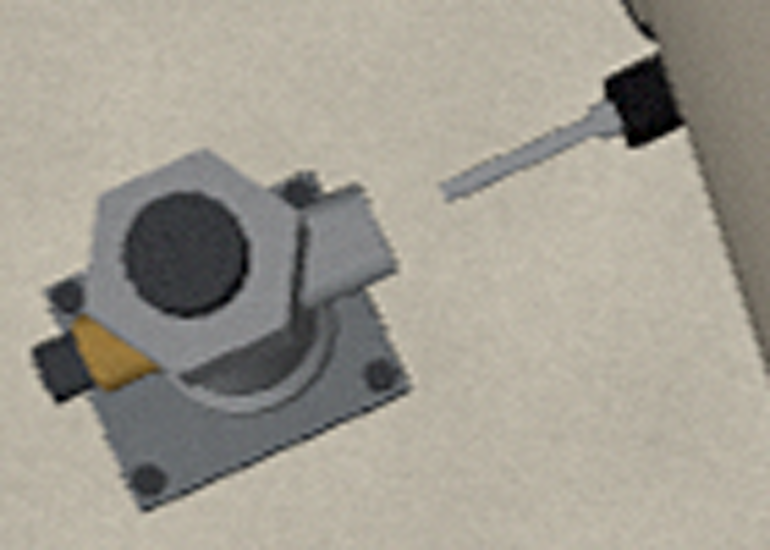

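View pics/s3.png

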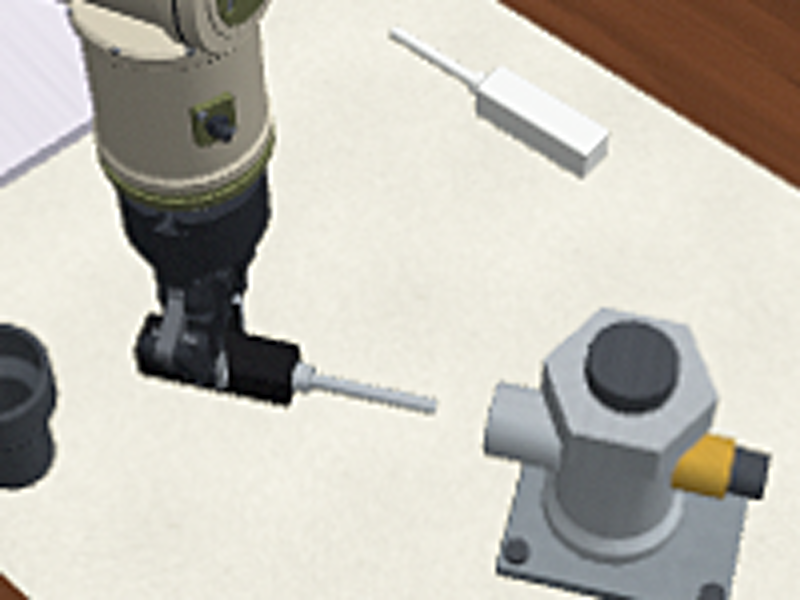

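Both views show the tip (top crop (447,190), scene crop (435,405)) almost in line with the boss mouth (top crop (378,228), scene crop (492,419)). Working out the offsets.

```bash
python3 - <<'E'
from h import *
import pickle
t=pickle.load(open('top.pkl','rb'));s=pickle.load(open('scene.pkl','rb'))
T=lambda P:(np.array(P,float)+.5)/5.5+[189.5,159.5]
S=lambda P:(np.array(P,float)+.5)/4+[209.5,189.5]
def tri(a,b):
    o1,d1=ray(t,T([a]));o2,d2=ray(s,S([b])); d1=unit(d1[0]);d2=unit(d2[0])
    k=np.linalg.lstsq(np.c_[d1,-d2],o2-o1,rcond=None)[0]; p,q=o1+k[0]*d1,o2+k[1]*d2
    return (p+q)/2,np.linalg.norm(p-q)
tip,e=tri((447,191),(435,405)); base,e2=tri((608,119),(305,378)); mouth,e3=tri((378,228),(492,419))
print('tip',tip,e,'base',base,e2,'mouth',mouth,e3)
d=unit(tip-base);print('shank heading',np.degrees(np.arctan2(d[1],d[0])),'elev',np.degrees(np.arcsin(d[2])),np.linalg.norm(tip-base))
print(axis(t,T([[300,212],[358,187]]),T([[305,305],[397,268]]),.075))
print(axis(s,S([[548,395],[499,385]]),S([[556,468],[488,453]]),.075))
for h in(115,117,119):
    x=np.array([np.cos(np.radians(h)),np.sin(np.radians(h)),0]); y=np.array([np.sin(np.radians(h)),-np.cos(np.radians(h)),0])
    for m in(mouth,np.array([.563,.149,.075])): v=m-tip; print(h,'fwd',v@x,'tool y',v@y,'up',v[2])
E
```

```text
tip [0.58157101 0.11487412 0.07541639] 0.0015358567722301517 base [0.6152436  0.04847888 0.07401286] 0.0020613388043775696 mouth [0.56586268 0.14315514 0.07180859] 0.0005553156891535737
shank heading 116.89201382848748 elev 1.0800670733654913 0.07445898219347033
(array([0.55985532, 0.1546197 , 0.075     ]), array([ 0.42443561, -0.90545812, -0.        ]), np.float64(115.11494465188788))
(array([0.56129143, 0.15578231, 0.075     ]), array([ 0.45580691, -0.89007868, -0.        ]), np.float64(117.11686438108227))
115 fwd 0.032269941935912934 tool y -0.0022845029058894016 up -0.003607792695910772
115 fwd 0.03877699983212465 tool y -0.002408827717130452 up -0.0004163863305009091
117 fwd 0.032330011960821164 tool y -0.0011569065162620453 up -0.003607792695910772
117 fwd 0.038837444806517275 tool y -0.0010540625465954077 up -0.0004163863305009091
119 fwd 0.03235069284621171 tool y -2.7900614252409577e-05 up -0.003607792695910772
119 fwd 0.038850572336862926 tool y 0.0003019868367867799 up -0.0004163863305009091
```

{"op": "apply_moves", "data": {
  "rows": [
    {"x": 0,"y": -1,"z": 0,"ax": 0,"ay": 0,"az": 0,"gripper": 1},
    {"x": 10,"y": 0,"z": 0,"ax": 0,"ay": 0,"az": 0,"gripper": 1},
    {"x": 10,"y": 0,"z": 0,"ax": 0,"ay": 0,"az": 0,"gripper": 1},
    {"x": 7,"y": 0,"z": 0,"ax": 0,"ay": 0,"az": 0,"gripper": 1},
    {"x": 4,"y": 0,"z": 0,"ax": 0,"ay": 0,"az": 0,"gripper": 1}
  ]
}}

```text
clock: 8.13
position: [0.621, 0.0309, 0.052]
ee_rot: [0.522, 0.853, 0.0, -0.0]
ft_force: [-0.4, 0.3, -2.7]
grip_width: 0.297
grasp_force: 89.2
```

{"op": "apply_moves", "data": {
  "rows": [
    {"x": 4,"y": 0,"z": 0,"ax": 0,"ay": 0,"az": 0,"gripper": 1},
    {"x": 4,"y": 0,"z": 0,"ax": 0,"ay": 0,"az": 0,"gripper": 1},
    {"x": 4,"y": 0,"z": 0,"ax": 0,"ay": 0,"az": 0,"gripper": 1},
    {"x": 4,"y": 0,"z": 0,"ax": 0,"ay": 0,"az": 0,"gripper": 1},
    {"x": 0,"y": 0,"z": 0,"ax": 0,"ay": 0,"az": 0,"gripper": 1}
  ]
}}

```text
clock: 8.55
position: [0.6143, 0.0443, 0.0516]
ee_rot: [0.522, 0.853, 0.0, -0.0]
ft_force: [-0.6, 0.5, -3.0]
grip_width: 0.303
grasp_force: 89.2
```

```bash
python3 - <<'E'
from h import *
s=shot('scene');t=shot('top')
fs=np.array([get_obs()['ft_force'] for _ in range(1)]); print(get_obs()['position'],fs)
a=cv2.resize(t['color'][160:260,190:330],None,fx=2.8,fy=2.8,interpolation=cv2.INTER_CUBIC)
b=cv2.resize(s['color'][230:330,270:410],None,fx=2.8,fy=2.8,interpolation=cv2.INTER_CUBIC)
cv2.imwrite('pics/in4.png',np.hstack([a,b])[:,:,::-1])
E
```

```text
[0.61466723 0.04328648 0.05161472] [[ 0.38701501 -0.04530425 -2.16025282]]
```

View pics/in4.png

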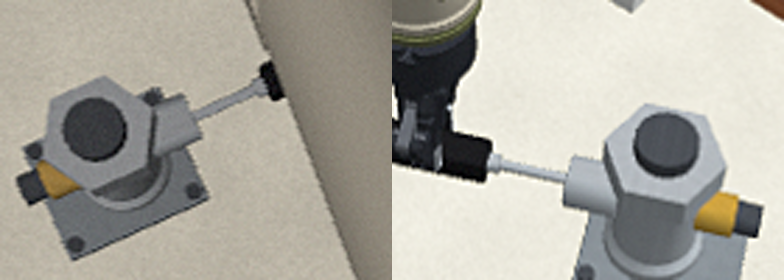

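The shank is inside the boss in both views, with no contact force. Pressing gently now.

{"op": "apply_moves", "data": {
  "rows": [
    {"x": 3,"y": 0,"z": 0,"ax": 0,"ay": 0,"az": 0,"gripper": 1},
    {"x": 3,"y": 0,"z": 0,"ax": 0,"ay": 0,"az": 0,"gripper": 1},
    {"x": 3,"y": 0,"z": 0,"ax": 0,"ay": 0,"az": 0,"gripper": 1},
    {"x": 2,"y": 0,"z": 0,"ax": 0,"ay": 0,"az": 0,"gripper": 1},
    {"x": 0,"y": 0,"z": 0,"ax": 0,"ay": 0,"az": 0,"gripper": 1}
  ]
}}

```text
clock: 9.07
position: [0.6098, 0.0529, 0.0518]
ee_rot: [0.523, 0.853, -0.0, 0.0]
ft_force: [1.7, -3.1, -1.8]
grip_width: 0.297
grasp_force: 89.2
```

{"op": "apply_moves", "data": {
  "rows": [
    {"x": 2,"y": 0,"z": 0,"ax": 0,"ay": 0,"az": 0,"gripper": 1},
    {"x": 2,"y": 0,"z": 0,"ax": 0,"ay": 0,"az": 0,"gripper": 1},
    {"x": 0,"y": 0,"z": 0,"ax": 0,"ay": 0,"az": 0,"gripper": 1}
  ]
}}

```text
clock: 9.32
position: [0.6079, 0.0565, 0.0517]
ee_rot: [0.523, 0.853, -0.0, 0.0]
ft_force: [1.8, -3.8, -1.9]
grip_width: 0.302
grasp_force: 89.2
```

{"op": "apply_moves", "data": {
  "rows": [
    {"x": 2,"y": 0,"z": 0,"ax": 0,"ay": 0,"az": 0,"gripper": 1},
    {"x": 0,"y": 0,"z": 0,"ax": 0,"ay": 0,"az": 0,"gripper": 1}
  ]
}}

```text
clock: 9.48
position: [0.6077, 0.0566, 0.0518]
ee_rot: [0.523, 0.852, -0.001, 0.001]
ft_force: [3.5, -8.3, -1.1]
grip_width: 0.299
grasp_force: 89.3
```

The force went 3.5, 4.2, then 9 N. That is above the spring's 5 N, so the pusher is at its stop. Adding a little more and holding.

{"op": "apply_moves", "data": {
  "rows": [
    {"x": 1,"y": 0,"z": 0,"ax": 0,"ay": 0,"az": 0,"gripper": 1},
    {"x": 0,"y": 0,"z": 0,"ax": 0,"ay": 0,"az": 0,"gripper": 1},
    {"x": 0,"y": 0,"z": 0,"ax": 0,"ay": 0,"az": 0,"gripper": 1},
    {"x": 0,"y": 0,"z": 0,"ax": 0,"ay": 0,"az": 0,"gripper": 1},
    {"x": 0,"y": 0,"z": 0,"ax": 0,"ay": 0,"az": 0,"gripper": 1}
  ]
}}

```text
clock: 9.9
position: [0.6076, 0.0565, 0.0519]
ee_rot: [0.524, 0.852, -0.001, 0.002]
ft_force: [5.1, -9.3, -0.9]
grip_width: 0.3
grasp_force: 89.3
```

{"op": "apply_moves", "data": {
  "rows": [
    {"x": 0,"y": 0,"z": 0,"ax": 0,"ay": 0,"az": 0,"gripper": 1},
    {"x": 0,"y": 0,"z": 0,"ax": 0,"ay": 0,"az": 0,"gripper": 1},
    {"x": 0,"y": 0,"z": 0,"ax": 0,"ay": 0,"az": 0,"gripper": 1},
    {"x": 0,"y": 0,"z": 0,"ax": 0,"ay": 0,"az": 0,"gripper": 1},
    {"x": 0,"y": 0,"z": 0,"ax": 0,"ay": 0,"az": 0,"gripper": 1}
  ]
}}

```text
clock: 10.32
position: [0.6076, 0.0566, 0.0519]
ee_rot: [0.524, 0.852, -0.001, 0.001]
ft_force: [5.6, -9.6, -1.4]
grip_width: 0.297
grasp_force: 89.3
```

{"op": "apply_moves", "data": {
  "rows": [
    {"x": 0,"y": 0,"z": 0,"ax": 0,"ay": 0,"az": 0,"gripper": 1},
    {"x": 0,"y": 0,"z": 0,"ax": 0,"ay": 0,"az": 0,"gripper": 1},
    {"x": 0,"y": 0,"z": 0,"ax": 0,"ay": 0,"az": 0,"gripper": 1},
    {"x": 0,"y": 0,"z": 0,"ax": 0,"ay": 0,"az": 0,"gripper": 1},
    {"x": 0,"y": 0,"z": 0,"ax": 0,"ay": 0,"az": 0,"gripper": 1}
  ]
}}

```text
clock: 10.73
position: [0.6076, 0.0565, 0.0519]
ee_rot: [0.524, 0.852, -0.001, 0.002]
ft_force: [4.3, -9.3, -1.8]
grip_width: 0.3
grasp_force: 89.3
```

{"op": "apply_moves", "data": {
  "rows": [
    {"x": -10,"y": 0,"z": 0,"ax": 0,"ay": 0,"az": 0,"gripper": 1},
    {"x": -15,"y": 0,"z": 0,"ax": 0,"ay": 0,"az": 0,"gripper": 1},
    {"x": -15,"y": 0,"z": 0,"ax": 0,"ay": 0,"az": 0,"gripper": 1},
    {"x": -15,"y": 0,"z": 0,"ax": 0,"ay": 0,"az": 0,"gripper": 1},
    {"x": -15,"y": 0,"z": 0,"ax": 0,"ay": 0,"az": 0,"gripper": 1}
  ]
}}

```text
clock: 11.15
position: [0.6388, -0.0046, 0.0514]
ee_rot: [0.523, 0.852, 0.0, -0.0]
ft_force: [0.3, 0.0, -1.9]
grip_width: 0.298
grasp_force: 89.2
```

{"op": "apply_moves", "data": {
  "rows": [
    {"x": 0,"y": -10,"z": 0,"ax": 0,"ay": 0,"az": 0,"gripper": 1},
    {"x": 0,"y": -25,"z": 0,"ax": 0,"ay": 0,"az": 0,"gripper": 1},
    {"x": 0,"y": -30,"z": 0,"ax": 0,"ay": 0,"az": 0,"gripper": 1},
    {"x": 0,"y": -30,"z": 0,"ax": 0,"ay": 0,"az": 0,"gripper": 1},
    {"x": 0,"y": -30,"z": 0,"ax": 0,"ay": 0,"az": 0,"gripper": 1}
  ]
}}

```text
clock: 11.57
position: [0.5259, -0.061, 0.0514]
ee_rot: [0.523, 0.852, 0.0, -0.0]
ft_force: [0.8, 0.5, -1.5]
grip_width: 0.299
grasp_force: 89.3
```

```bash
python3 - <<'E'
from h import *
t=shot('top');s=shot('scene')
print('sleeve',onz(t,[[354,134]],.09))
# tray by colour in top: refine corners earlier, and scene
print(get_obs()['position'])
cen=np.array([.533,-.361]); a=82.9; d=np.array([np.cos(np.radians(a)),np.sin(np.radians(a))])
p=cen-.04*d; print(p); go(p[0],p[1],.052,a); go(p[0],p[1],-.003,a)
E
```

```text
sleeve [[ 0.72942288 -0.07496498  0.09      ]]
[ 0.52330584 -0.0637491   0.05096067]
[ 0.52805594 -0.40069328]
shift [-303.  -147.4   -0.4] shift in target axes [-333.8   46.4   -1. ] turn [-0.22  0.08 33.85]
shift [-303.  -147.2   54.6] shift in target axes [-333.8   46.4   54. ] turn [-0.22  0.08 33.85]
```

{"op": "apply_moves", "data": {
  "rows": [
    {"x": 0,"y": 0,"z": 0,"ax": 0,"ay": 0,"az": 6.8,"gripper": 1},
    {"x": 0,"y": 0,"z": 0,"ax": 0,"ay": 0,"az": 6.8,"gripper": 1},
    {"x": 0,"y": 0,"z": 0,"ax": 0,"ay": 0,"az": 6.8,"gripper": 1},
    {"x": 0,"y": 0,"z": 0,"ax": 0,"ay": 0,"az": 6.8,"gripper": 1},
    {"x": 0,"y": 0,"z": 0,"ax": 0,"ay": 0,"az": 6.6,"gripper": 1}
  ]
}}

```text
clock: 12.08
position: [0.5275, -0.0602, 0.0518]
ee_rot: [0.75, 0.662, 0.0, -0.0]
ft_force: [-0.2, -0.3, -2.8]
grip_width: 0.299
grasp_force: 89.5
```

{"op": "apply_moves", "data": {
  "rows": [
    {"x": -20,"y": 5,"z": 0,"ax": 0,"ay": 0,"az": 0,"gripper": 1},
    {"x": -36,"y": 5,"z": 0,"ax": 0,"ay": 0,"az": 0,"gripper": 1},
    {"x": -36,"y": 5,"z": 0,"ax": 0,"ay": 0,"az": 0,"gripper": 1},
    {"x": -36,"y": 5,"z": 0,"ax": 0,"ay": 0,"az": 0,"gripper": 1},
    {"x": -36,"y": 5,"z": 0,"ax": 0,"ay": 0,"az": 0,"gripper": 1}
  ]
}}

```text
clock: 12.5
position: [0.5325, -0.228, 0.0518]
ee_rot: [0.748, 0.664, 0.0, 0.0]
ft_force: [0.9, -0.1, -1.4]
grip_width: 0.302
grasp_force: 89.5
```

{"op": "apply_moves", "data": {
  "rows": [
    {"x": -36,"y": 5,"z": 0,"ax": 0,"ay": 0,"az": 0,"gripper": 1},
    {"x": -36,"y": 5,"z": 0,"ax": 0,"ay": 0,"az": 0,"gripper": 1},
    {"x": -36,"y": 5,"z": 0,"ax": 0,"ay": 0,"az": 0,"gripper": 1},
    {"x": -36,"y": 5,"z": 0,"ax": 0,"ay": 0,"az": 0,"gripper": 1},
    {"x": -20,"y": 0,"z": 0,"ax": 0,"ay": 0,"az": 0,"gripper": 1}
  ]
}}

```text
clock: 12.92
position: [0.5316, -0.3968, 0.0513]
ee_rot: [0.749, 0.662, -0.001, 0.001]
ft_force: [-1.7, -0.8, -1.3]
grip_width: 0.299
grasp_force: 89.5
```

{"op": "apply_moves", "data": {
  "rows": [
    {"x": -6,"y": 1,"z": 0,"ax": 0,"ay": 0,"az": 0,"gripper": 1},
    {"x": 0,"y": 0,"z": 15,"ax": 0,"ay": 0,"az": 0,"gripper": 1},
    {"x": 0,"y": 0,"z": 15,"ax": 0,"ay": 0,"az": 0,"gripper": 1},
    {"x": 0,"y": 0,"z": 0,"ax": 0,"ay": 0,"az": 0,"gripper": 1}
  ]
}}

```text
clock: 13.25
position: [0.5315, -0.3957, 0.0183]
ee_rot: [0.748, 0.664, -0.0, -0.002]
ft_force: [-0.8, -0.2, -3.0]
grip_width: 0.298
grasp_force: 89.5
```

```bash
python3 - <<'E'
from h import *
t=shot('top');s=shot('scene')
go(.528,-.4007,-.003,82.9)
a=cv2.resize(t['color'][160:300,390:550],None,fx=2.5,fy=2.5,interpolation=cv2.INTER_CUBIC)
b=cv2.resize(s['color'][100:260,110:270],None,fx=2.5,fy=2.5,interpolation=cv2.INTER_CUBIC)
im=np.zeros((400,800,3),np.uint8);im[:350,:400]=a;im[:,400:]=b
cv2.imwrite('pics/tr5.png',im[:,:,::-1])
E
```

```text
shift [-4.9 -4.4 24.3] shift in target axes [-4.9 -4.4 24.3] turn [-0.05 -0.06  0.32]
```

View pics/tr5.png

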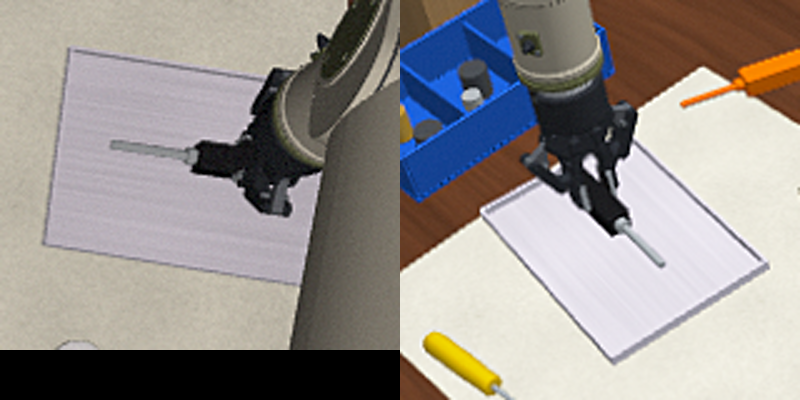

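The tool hangs over the tray: tip at top crop (112,146), well inside the left wall at x≈55, and the handle near the middle. Lowering it to the floor.

{"op": "apply_moves", "data": {
  "rows": [
    {"x": -2,"y": -4,"z": 8,"ax": 0,"ay": 0,"az": 0,"gripper": 1},
    {"x": 0,"y": 0,"z": 6,"ax": 0,"ay": 0,"az": 0,"gripper": 1},
    {"x": 0,"y": 0,"z": 3,"ax": 0,"ay": 0,"az": 0,"gripper": 1},
    {"x": 0,"y": 0,"z": 2,"ax": 0,"ay": 0,"az": 0,"gripper": 1},
    {"x": 0,"y": 0,"z": 0,"ax": 0,"ay": 0,"az": 0,"gripper": 1}
  ]
}}

```text
clock: 13.77
position: [0.5285, -0.3982, 0.0022]
ee_rot: [0.748, 0.664, -0.0, -0.0]
ft_force: [0.0, 0.4, -1.2]
grip_width: 0.298
grasp_force: 89.5
```

{"op": "apply_moves", "data": {
  "rows": [
    {"x": 0,"y": 0,"z": 2,"ax": 0,"ay": 0,"az": 0,"gripper": 1},
    {"x": 0,"y": 0,"z": 0,"ax": 0,"ay": 0,"az": 0,"gripper": 1}
  ]
}}

```text
clock: 13.93
position: [0.5288, -0.3984, 0.0006]
ee_rot: [0.748, 0.664, 0.0, 0.0]
ft_force: [-0.3, 0.1, -2.3]
grip_width: 0.301
grasp_force: 89.5
```

{"op": "apply_moves", "data": {
  "rows": [
    {"x": 0,"y": 0,"z": 2,"ax": 0,"ay": 0,"az": 0,"gripper": 1},
    {"x": 0,"y": 0,"z": 0,"ax": 0,"ay": 0,"az": 0,"gripper": 1}
  ]
}}

```text
clock: 14.1
position: [0.5286, -0.3984, -0.0016]
ee_rot: [0.748, 0.664, -0.0, -0.0]
ft_force: [-0.6, -0.4, -2.4]
grip_width: 0.297
grasp_force: 89.5
```

{"op": "apply_moves", "data": {
  "rows": [
    {"x": 0,"y": 0,"z": 1.5,"ax": 0,"ay": 0,"az": 0,"gripper": 1},
    {"x": 0,"y": 0,"z": 0,"ax": 0,"ay": 0,"az": 0,"gripper": 1}
  ]
}}

```text
clock: 14.27
position: [0.5286, -0.3984, -0.0031]
ee_rot: [0.748, 0.664, -0.0, -0.0]
ft_force: [0.3, 0.2, -2.3]
grip_width: 0.302
grasp_force: 89.5
```

{"op": "apply_moves", "data": {
  "rows": [
    {"x": 0,"y": 0,"z": 1,"ax": 0,"ay": 0,"az": 0,"gripper": 1},
    {"x": 0,"y": 0,"z": 0,"ax": 0,"ay": 0,"az": 0,"gripper": 1}
  ]
}}

```text
clock: 14.43
position: [0.5286, -0.3984, -0.0041]
ee_rot: [0.748, 0.664, -0.0, -0.0]
ft_force: [0.4, 0.6, -1.1]
grip_width: 0.295
grasp_force: 89.5
```

Floor reached: the load is coming off the wrist. Releasing.

{"op": "apply_moves", "data": {
  "rows": [
    {"x": 0,"y": 0,"z": 0.5,"ax": 0,"ay": 0,"az": 0,"gripper": 1},
    {"x": 0,"y": 0,"z": 0,"ax": 0,"ay": 0,"az": 0,"gripper": 0.5},
    {"x": 0,"y": 0,"z": 0,"ax": 0,"ay": 0,"az": 0,"gripper": 0},
    {"x": 0,"y": 0,"z": 0,"ax": 0,"ay": 0,"az": 0,"gripper": 0},
    {"x": 0,"y": 0,"z": 0,"ax": 0,"ay": 0,"az": 0,"gripper": 0}
  ]
}}

```text
clock: 14.85
position: [0.5289, -0.3985, -0.0041]
ee_rot: [0.748, 0.664, 0.0, 0.0]
ft_force: [-0.7, 0.1, 0.1]
grip_width: 0.849
grasp_force: 0.0
```

{"op": "apply_moves", "data": {
  "rows": [
    {"x": 0,"y": 0,"z": 0,"ax": 0,"ay": 0,"az": 0,"gripper": 0},
    {"x": 0,"y": 0,"z": 0,"ax": 0,"ay": 0,"az": 0,"gripper": 0},
    {"x": 0,"y": 0,"z": 0,"ax": 0,"ay": 0,"az": 0,"gripper": 0},
    {"x": 0,"y": 0,"z": -5,"ax": 0,"ay": 0,"az": 0,"gripper": 0},
    {"x": 0,"y": 0,"z": -15,"ax": 0,"ay": 0,"az": 0,"gripper": 0}
  ]
}}

```text
clock: 15.27
position: [0.5273, -0.3975, 0.0142]
ee_rot: [0.748, 0.664, -0.0, -0.002]
ft_force: [-0.1, -0.2, 0.6]
grip_width: 1.002
grasp_force: 0.0
```

{"op": "apply_moves", "data": {
  "rows": [
    {"x": 0,"y": 0,"z": -25,"ax": 0,"ay": 0,"az": 0,"gripper": 0},
    {"x": 0,"y": 0,"z": -30,"ax": 0,"ay": 0,"az": 0,"gripper": 0},
    {"x": 0,"y": 0,"z": -30,"ax": 0,"ay": 0,"az": 0,"gripper": 0},
    {"x": 0,"y": 0,"z": -30,"ax": 0,"ay": 0,"az": 0,"gripper": 0},
    {"x": 0,"y": 0,"z": 0,"ax": 0,"ay": 0,"az": 0,"gripper": 0}
  ]
}}

```text
clock: 15.68
position: [0.5317, -0.4001, 0.1394]
ee_rot: [0.748, 0.664, 0.001, 0.005]
ft_force: [0.3, 0.7, 0.9]
grip_width: 1.002
grasp_force: 0.0
```

```bash
python3 - <<'E'
from h import *
import pickle
s0=pickle.load(open('scene.pkl','rb'));s=shot('scene');o=get_obs();print(o['clock'],o['position'],o['ft_force'])
x0,x1,y0,y1=150,250,155,240
m=(s['color'].max(2)[y0:y1,x0:x1]<75).astype(np.uint8)
for k in cv2.findContours(m,0,1)[0]:
    if cv2.contourArea(k)>100:
        r=cv2.minAreaRect(k);c=np.array(r[0])+[x0,y0];print('dark',c,r[1:],onz(s,[c],.021))
print('expected center px',proj(s,[.5285,-.398,.019]),'tip',proj(s,[.544,-.274,.019]))
# bystanders unchanged?
d=np.abs(s['color'].astype(int)-s0['color']).max(2)>40
for n,(u,v) in dict(sleeve=(209,290),housing=(431,270),oil=(454,350),pump=(365,300)).items(): print(n,d[v-35:v+35,u-25:u+25].sum())
E
```

```text
15.7333 [ 0.53079367 -0.39958102  0.13627123] [-0.30316814 -0.59081073 -0.41689974]
dark [190.50000381 185.00000191] ((28.991378784179688, 10.60660171508789), 45.0) [[ 0.53025351 -0.3959072   0.021     ]]
expected center px [[190.63925621 184.80107586]] tip [[216.08893562 210.09635172]]
sleeve 0
housing 0
oil 0
pump 0
```

The tool lies where planned, well inside the tray, and nothing else has moved. Handing in.

```bash
python3 -c "
from workcell import *
print(hand_in())"
```

```text
the job is handed in; nothing more can be done
None
```

The job is handed in: I held the pusher at its stop for about 1.3 s and laid the tool inside the tray; the last scene picture showed the sleeve, housing and oil bottle unmoved, but hand-in returned no verdict.

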